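Seat the backplate on the turntable's locating pins

TASK

Take the backplate by its red handle from the blue stand and lower it over the two locating pins of the sliding shoe on the parts turntable until it rests flush on the shoe, then let go. The shoe is left anywhere along its slot, so feel for the pins and ease the plate on rather than forcing it. Do not turn the turntable round, and leave the parts in it and the things on the bench where they are.

Things in the scene. Friction and masses are not known exactly. Their poses are not given: they have to be found in the camera images.
- backplate: Aluminium backplate to be fitted: flat, 48 mm (its x) by 110 mm (its y) by 8 mm thick, lying flat, red handle on top, 0.28 to 0.46 kg. Two through holes, 13.5 mm diameter with 1 mm chamfers, on its y axis at y = +38 and -38 mm. Origin: centre of its underside, z up. The same after a half turn: either way round is right.
- handle (a point): Grip point on the axis of the backplate's red upright handle block, 36 mm above the plate's underside. The block is 18 mm (plate's x) by 40 mm (plate's y) and rises from the plate's top face to 56 mm above its underside; pinch it across its 18 mm from above.
- stand: Blue fixed stand, 70 mm (x) by 130 mm (y), with two black rubber rails whose tops are 30 mm above the bench; the backplate starts lying on the rails, roughly square to it. Origin: centre of its underside on the bench.
- turntable: Black parts turntable, 340 mm across, centre bearing with a drag of about 1.2 N m. Origin: on its axis, 25 mm above the bench, at the deck's underside. Above the origin: deck top 12 mm, rim and dividers to 28 mm, hub (22 mm radius) to 32 mm, parts to 52 mm. Its x axis points from hub to assembly station; injectors lie on its -x half, small parts in pockets at y beyond +-60 mm.
- station (a point): Point fixed on the turntable at the middle of the slot in which the pin shoe slides: x = 95 mm, y = 0 in the turntable's frame, at the height of the shoe's flat top, 24 mm above the turntable's origin. The seated backplate's underside lies on the shoe's top, both pins up through its holes, its y axis along the turntable's y.
- slot_out (a point): Point fixed on the turntable, 10 mm farther from the hub than station. The dark steel shoe (40 mm in the turntable's x, 100 mm in y) slides along the turntable's x against a friction of about 12 N and was left anywhere from 10 mm inward to 10 mm outward of station, with no offset in y: its place is not reported and must be felt for or seen.
- pin_height (a point): Point fixed on the turntable above station, 22 mm above the shoe's top, at the height of the tips of the two upright steel locating pins on the shoe. Pins: 12 mm diameter with a 1 mm chamfer at the tip, at y = +38 and -38 mm in the turntable's frame, both on the shoe's middle line, so they move with the shoe along x.
- injector0: Injector lying in a trough of the turntable, steel, with an olive-green rubber cap, about 150 mm long and 20 mm thick; origin: under its middle. To be left alone.
- injector1: Injector lying in a trough of the turntable, steel, with an olive-green rubber cap, about 150 mm long and 20 mm thick; origin: under its middle. To be left alone.
- injector2: Injector lying in a trough of the turntable, steel, with an olive-green rubber cap, about 150 mm long and 20 mm thick; origin: under its middle. To be left alone.
- inlet_connector: Brass inlet connector, 26 mm across, 40 mm high, standing in a pocket of the turntable; origin: centre of its underside. To be left alone.
- spring_retainer: Dark steel spring retainer, a ring 30 mm across, 12 mm high, lying in a pocket of the turntable; origin: centre of its underside. To be left alone.
- pressure_pin: Polished steel pressure pin, 18 mm foot, 12 mm shank, 36 mm high, standing in a pocket of the turntable; origin: centre of its underside. To be left alone.
- wrench: Steel wrench lying on the bench to the right of the stand; origin: under its middle. To be left alone.
- grease_can: Can, 60 mm across and 90 mm high, standing on the bench beyond the stand and the turntable; origin: centre of its underside. To be left alone.
Not all that is in view belongs to the job. Leave any black or green look-alike of the backplate alone.

How it is judged:
By the outcome, as a careful person would: the job done as asked, in the order asked, and still so for the second after the job is handed in, with the robot touching nothing.
It also fails if it takes over 72 s, if anything falls off the work surface, if the arm or the gripper's body presses on something with over 40 N, if the wrist force passes 120 N, or if a joint passes its speed limit or range.

ROBOT

A 7-joint arm with a two-finger parallel gripper is mounted at the origin on the work surface. World frame = base frame: x ahead of the robot, y to its left, z up, the work surface at z = 0. Lengths are in m, angles in rad, forces in N, time in s.
With the tool pointing down it reaches from about 0.4 to 0.875 m from the base axis. Payload 19.3 kg.
Tool frame: the origin (TCP) lies midway between the tips of the shut fingers; the grasp point (between the pads) lies 19 mm behind it; z points along the fingers, y is the line along which they close (so a half turn about z gives the same grasp; the last joint's range is limited). The gripper opens to 85 mm and grips with 20 to 120 N. Pads are 22 mm wide; open, the fingers measure 114 mm over their backs; the gripper's body (76 mm by 85 mm) begins 54 mm behind the grasp point. The pads swing forward as they close: fully open they stand 13 mm farther back than shut.
Start: joints at [-1.393, 0.521, -0.036, 1.599, 0.021, 1.021, -0.113], TCP at [0.153, 0.606, 0.196] pointing down, gripper open.
Joint ranges: [-2.91, 2.91], [-0.3, 2.13], [-1.5, 1.42], [0.17, 2.43], [-1.26, 4.41], [0.16, 1.93], [-2.52, 2.52]. Speed limits (rad/s): [1.89, 1.89, 2.39, 2.39, 3.01, 3.01, 3.01].

INTERFACE

Orientations are given as [roll, pitch, yaw] about the fixed x, y, z axes, in that order (R = Rz(yaw) Ry(pitch) Rx(roll)).
In Python, from workcell import * gives the robot as it stands. The module is installed in compiled form; this text tells all that it offers.
- The arm moves only by the tool play_rows, never from a script. Its argument "deltas" is a list of rows, each a list of 7 numbers: the shift along the tool's x, y, z in units of 500 mm (1.0 is 500 mm), then the turn, a rotation vector about the tool's x, y, z in units of 120 degrees (1.0 is 120 degrees), then the closure, from 0 (fully open) to 1 (shut). A call has 1 to 10 rows; each row is the pose to reach, as a shift and turn from the pose commanded when the call began, along the tool's axes at that moment; what a row does not reach only later rows make up. A row lasts 1/10 s, in which the tool goes at most 50 mm and 8.59 degrees, less where a joint would pass 70% of its speed; a pose out of reach is approached as far as the arm can. A call with a number of a shift or a turn outside -1 to 1 is refused whole. A call with a gripper value outside its range is refused whole. The fingers move at their own pace and stop on an object; "newtons" is the grip in N (left out, the last holds). Time passes only in rows, so rows that repeat a pose let the fingers close. It gives the time, the measured TCP pose, the force, the opening and the grip force at its end, in the units of the state.
- observe(): the state, without advancing time (a new reading comes with each control period).
- grab_frame(name): name is "side" or "top" or "wrist"; returns the picture (480x640x3 uint8, red, green, blue); there is no depth.
- get_calibration(name): a dict with "fovy" (degrees; the focal length in pixels is half the picture's height over the tangent of half this angle, whatever the lens; pixels are square), "cx", "cy" (the principal point, pixels), "xyz" and "rotation" of the camera in the world. Camera axes: x right, y down, z forward; pixel columns grow to the right and rows downward; lengths in m; the calibration is good to about 2 mm. A picture is of the moment at which its call begins: read the wrist's pose just before it. get_calibration takes no time and is no camera call; for the wrist camera it gives the pose at the moment of the call.
- job_done(): hands the job in; it is judged then, once.
The state is a dict: "clock": time; "qpos": joint angles; "qd": joint speeds; "joint_efforts": joint torques, N m; "position": TCP position; "tool_rot": TCP orientation; "force": force on the tool from outside, world axes, zero at the start; "moment": the same for the moment, N m; "grip_width": finger opening in m; "finger_force": force on a finger pad.
Only numpy, scipy, OpenCV 4.12 (cv2) and the standard library are available. Lean on these libraries where they do the work, as an engineer would, in place of code of your own. Each camera call takes 0.05 s, during which the arm holds its last target. There are 200 camera calls.

## Working session

There is one attempt and no reset: what is moved stays moved. The work goes in short steps, Python scripts to look and compute and a tool call to move; the robot and the scene stay as the last step left them, time stands still between calls to the robot, and variables do not carry over. Pictures are saved under pics/ and viewed, at most 10 in all, crops included, and the job is handed in when it is done.

Besides the shell and the picture viewer there is one more tool, called after ">>>" as name([rows], argument=value, ...), one row to a line, values as JSON. play_rows: Moves the arm, as the interface text tells. Its arguments: {"type":"object","properties":{"deltas":{"type":"array"},"newtons":{"type":"number"}},"required":["deltas"]}

```bash
mkdir -p pics; python3 - <<'E'
from workcell import *
import cv2,numpy as np
s=observe();print(s)
ims=[]
for n in("side","top"):
    print(n,get_calibration(n));im=grab_frame(n)[:,:,::-1];cv2.imwrite(f"pics/{n}0.png",im)
print(get_calibration("wrist"))
E
```

```text
{'clock': 0.0, 'qpos': array([-1.39322256,  0.5220106 , -0.0363168 ,  1.60000999,  0.0211817 ,
        1.0210932 , -0.11278561]), 'qd': array([ 0.00020736, -0.00118335,  0.001649  , -0.00053083,  0.00267665,
       -0.003319  ,  0.00125787]), 'joint_efforts': array([-1.98527996e-03, -9.27097178e+01,  1.97877042e+00, -3.69920325e+01,
        1.77738396e-02,  8.09997349e-03,  1.55578709e-05]), 'position': array([0.15322547, 0.60553529, 0.19582728]), 'tool_rot': array([-3.14045803e+00,  7.09643257e-05,  2.89380461e+00]), 'force': array([-1.01974737, -0.45548768, -0.9351518 ]), 'moment': array([-0.01801825,  0.02992827,  0.00371061]), 'finger_force': 0.0, 'grip_width': 0.08523389407993465}
side {'fovy': 44.914167777337234, 'cx': 326.3062446511783, 'cy': 231.36056368309687, 'xyz': array([0.27229601, 0.79356678, 0.92799544]), 'rotation': array([-2.33077205,  0.02075036, -2.86084184])}
top {'fovy': 50.21913428765721, 'cx': 328.88849832296773, 'cy': 252.80789467298277, 'xyz': array([ 0.43315922, -0.06924534,  1.30776618]), 'rotation': array([-3.07128892,  0.00855125, -1.57245779])}
{'fovy': 63.62284227991738, 'cx': 322.4058002858097, 'cy': 233.719628315446, 'xyz': array([0.08259143, 0.62359589, 0.37372981]), 'rotation': array([2.85105371e+00, 1.34168551e-04, 1.32310359e+00])}
```

View pics/top0.png

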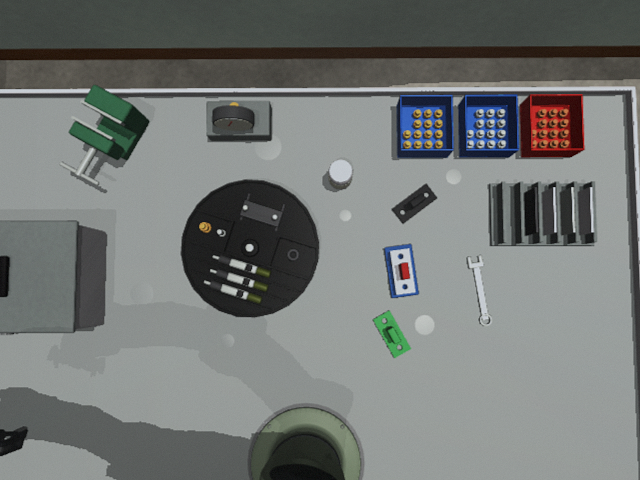

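View pics/side0.png

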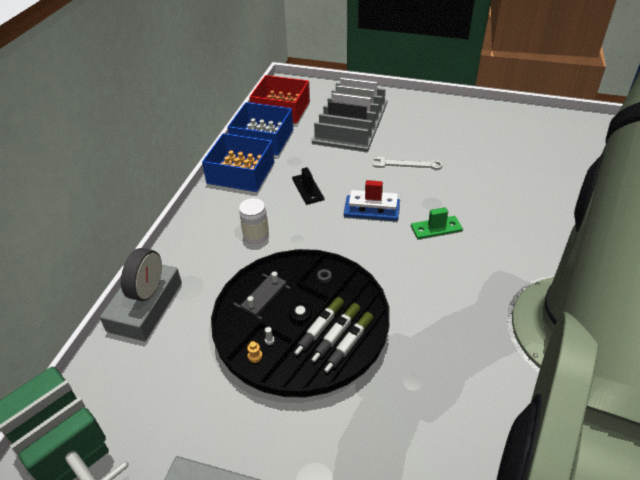

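The top view shows three plate-like parts: black at (414,203), green at (391,334), and a bright plate with a red handle on the blue stand at (402,270). The last one fits the description: aluminium, red handle, blue stand. The shoe's pin tips are at about (245,207) and (277,216), and the hub is at (249,247). The side view agrees, with the red handle at (373,190) and the pins at (250,298) and (274,275). Next I'll confirm with a crop and triangulate.

```bash
cat > h.py <<'E'
import numpy as np,cv2
from scipy.spatial.transform import Rotation as R
def ray(c,uv,):
    f=240/np.tan(np.radians(c["fovy"])/2); uv=np.atleast_2d(np.asarray(uv,float))
    d=np.c_[(uv[:,0]-c["cx"])/f,(uv[:,1]-c["cy"])/f,np.ones(len(uv))]
    return d@R.from_euler("xyz",c["rotation"]).as_matrix().T
def plane(c,uv,z):
    d=ray(c,uv); return c["xyz"]+d*((z-c["xyz"][2])/d[:,2])[:,None]
def proj(c,P):
    f=240/np.tan(np.radians(c["fovy"])/2); q=(np.atleast_2d(P)-c["xyz"])@R.from_euler("xyz",c["rotation"]).as_matrix()
    return q[:,:2]/q[:,2:]*f+[c["cx"],c["cy"]]
def tri(obs):
    A=np.zeros((3,3));b=np.zeros(3)
    for c,uv in obs:
        d=ray(c,uv)[0];d/=np.linalg.norm(d);M=np.eye(3)-np.outer(d,d);A+=M;b+=M@c["xyz"]
    x=np.linalg.solve(A,b)
    return x,[float(np.linalg.norm((np.eye(3)-np.outer(d,d))@(x-c["xyz"]))) for c,uv in obs for d in [ray(c,uv)[0]/np.linalg.norm(ray(c,uv)[0])]]
def blobs(m,amin=30):
    n,_,st,ce=cv2.connectedComponentsWithStats(m.astype(np.uint8))
    return [(ce[i].round(1),int(st[i,4])) for i in range(1,n) if st[i,4]>=amin]
E
python3 - <<'E'
from workcell import *
from h import *
ct,cs=get_calibration("top"),get_calibration("side")
t,s=cv2.imread("pics/top0.png"),cv2.imread("pics/side0.png")
cv2.imwrite("pics/crop0.png",np.hstack([cv2.resize(t[180:360,330:510],(400,400),interpolation=2),cv2.resize(s[150:250,280:480],(400,400))[:, :]]))
for n,i in(("t",t),("s",s)):
    b,g,r=[i[...,k].astype(int) for k in range(3)]
    print(n,blobs((r>120)&(g<70)&(b<70),8))
    print("blue",blobs((b>120)&(r<90)&(b>g+40),50))
print("handle",tri([(ct,(404.5,270)),(cs,(373.5,189.5))]))
for a,b in(((245,207),(250,298)),((277,216),(274,275)),((249,247),(300,311))): print(tri([(ct,a),(cs,b)]))
print("hub",plane(ct,(249,247),.057),"pins",plane(ct,[(245,207),(277,216)],.071))
E
```

```text
t [(array([550.1, 122.7]), 871), (array([566.8, 112.9]), 9), (array([405.1, 270.6]), 97)]
blue [(array([420.3, 123.1]), 999), (array([484.6, 120.5]), 787), (array([489.5, 148.6]), 73), (array([402.5, 267.3]), 285)]
s [(array([282.4,  94.2]), 171), (array([373.6, 182.9]), 71)]
blue [(array([282.4, 120.5]), 56), (array([254.4, 144.5]), 113), (array([369.1, 210.4]), 207)]
handle (array([ 0.47684752, -0.24289177,  0.06086401]), [0.0018376522381197476, 0.001837652238119743])
(array([0.63195702, 0.14578432, 0.06820505]), [0.0013007679109310673, 0.0013007679109310662])
(array([0.61134421, 0.06862951, 0.05751204]), [0.0010375051284770523, 0.0010375051284768916])
(array([0.53474677, 0.13789782, 0.05074715]), [0.0017984909415105757, 0.0017984909415105937])
hub [[0.53598861 0.13730929 0.057     ]] pins [[0.63277675 0.14568182 0.071     ]
 [0.61042596 0.06741513 0.071     ]]
```

View pics/crop0.png

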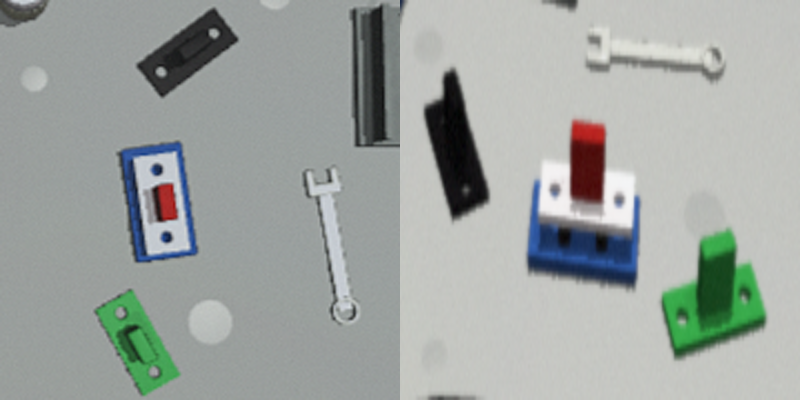

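The crop confirms it: the bright plate with the red handle lies on the blue stand, with its hole axis nearly along world x. Next I'll bring the wrist camera over the turntable, then over the stand.

```bash
cat >> h.py <<'E'
def delta(s,p,yaw):
    T=R.from_euler("xyz",s["tool_rot"]); d=T.inv().apply(np.array(p)-s["position"])/.5
    rv=(T.inv()*R.from_euler("xyz",[np.pi,0,yaw])).as_rotvec()/np.radians(120)
    return np.r_[d,rv].round(4)
def camtool(s,c):
    T=R.from_euler("xyz",s["tool_rot"]); return T.inv().apply(c["xyz"]-s["position"]),(T.inv()*R.from_euler("xyz",c["rotation"])).as_matrix()
E
python3 - <<'E'
from workcell import *
from h import *
s=observe();c=get_calibration("wrist");o,M=camtool(s,c);print(o,M.round(3))
print(delta(s,[.60,.05,.2],1.31))
E
```

```text
[ 7.29053018e-02 -6.19100075e-05 -1.77820062e-01] [[ 0.    -0.958 -0.286]
 [ 1.    -0.     0.001]
 [-0.001 -0.286  0.958]]
[-1.1388e+00 -8.5810e-01 -7.3000e-03 -3.0000e-04  4.0000e-04  7.5620e-01]
```

>>> play_rows([
  [-0.57, -0.43, 0, 0, 0, 0.38, 0],
  [-0.57, -0.43, 0, 0, 0, 0.38, 0],
  [-0.57, -0.43, 0, 0, 0, 0.38, 0],
  [-0.57, -0.43, 0, 0, 0, 0.38, 0],
  [-0.57, -0.43, 0, 0, 0, 0.38, 0],
  [-0.57, -0.43, 0, 0, 0, 0.38, 0],
  [-0.57, -0.43, 0, 0, 0, 0.38, 0],
  [-0.57, -0.43, 0, 0, 0, 0.38, 0],
  [-0.57, -0.43, 0, 0, 0, 0.38, 0],
  [-0.57, -0.43, 0, 0, 0, 0.38, 0],
])

```text
clock: 1.1
position: [0.3762, 0.3284, 0.1963]
tool_rot: [-3.141, -0.0, 2.099]
force: [-0.3, 0.1, -0.3]
grip_width: 0.0855
finger_force: 0.0
```

```bash
python3 - <<'E'
from workcell import *
from h import *
s=observe();print(s["clock"],s["position"],s["tool_rot"],s["qpos"].round(2));print(delta(s,[.60,.05,.2],1.31))
E
```

```text
1.1 [0.37619043 0.32838274 0.19625018] [-3.14127190e+00 -3.48196120e-04  2.09881071e+00] [-1.02  0.33  0.23  1.93 -0.09  0.89 -0.21]
[-7.065e-01  1.061e-01 -7.800e-03 -2.000e-04 -1.000e-04  3.766e-01]
```

>>> play_rows([
  [-0.7, 0.1, 0, 0, 0, 0.38, 0],
  [-0.7, 0.1, 0, 0, 0, 0.38, 0],
  [-0.7, 0.1, 0, 0, 0, 0.38, 0],
  [-0.7, 0.1, 0, 0, 0, 0.38, 0],
  [-0.7, 0.1, 0, 0, 0, 0.38, 0],
  [-0.7, 0.1, 0, 0, 0, 0.38, 0],
  [-0.7, 0.1, 0, 0, 0, 0.38, 0],
  [-0.7, 0.1, 0, 0, 0, 0.38, 0],
  [-0.7, 0.1, 0, 0, 0, 0.38, 0],
  [-0.7, 0.1, 0, 0, 0, 0.38, 0],
])

```text
clock: 2.1
position: [0.5955, 0.0525, 0.196]
tool_rot: [-3.14, -0.0, 1.305]
force: [0.2, 1.4, -1.6]
grip_width: 0.0852
finger_force: 0.0
```

```bash
python3 - <<'E'
from workcell import *
from h import *
import pickle
s=observe();c=get_calibration("wrist");im=grab_frame("wrist")[:,:,::-1]
pickle.dump(c,open("w1.pkl","wb"));cv2.imwrite("pics/w1.png",im)
print(s["clock"],s["position"],s["tool_rot"]);print(delta(s,[.48,-.24,.2],-.13))
print(proj(c,[[.632,.146,.071],[.611,.068,.071],[.536,.137,.057]]))
E
```

```text
2.1 [0.59550073 0.05248541 0.19599649] [-3.14048190e+00 -4.01205358e-04  1.30456971e+00]
[-6.251e-01 -6.900e-02 -8.200e-03 -6.000e-04  2.000e-04  6.850e-01]
[[337.16940145  79.92084952]
 [336.36822639 189.52876044]
 [221.9072988  127.62672463]]
```

View pics/w1.png

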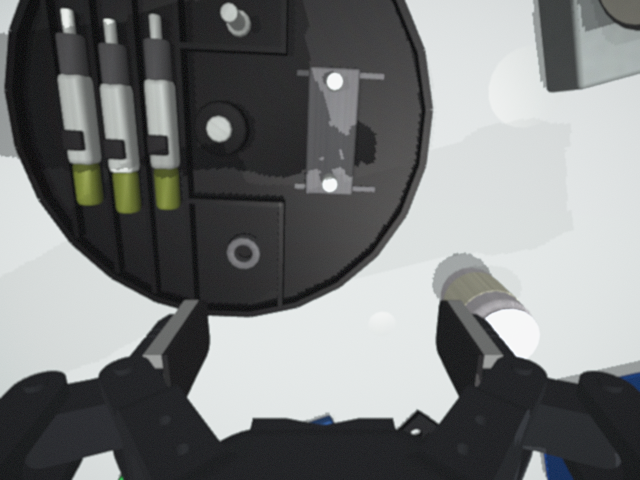

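The wrist view shows the shoe with its pin tips at about (335,81) and (330,185), the hub cap at (219,128) and the ring at (242,253). I'll take a second wrist view for parallax.

>>> play_rows([
  [0.07, 0.03, 0, 0, 0, 0, 0],
  [0.14, 0.06, 0, 0, 0, 0, 0],
  [0.18, 0.08, 0, 0, 0, 0, 0],
  [0.18, 0.08, 0, 0, 0, 0, 0],
  [0.18, 0.08, 0, 0, 0, 0, 0],
])

```text
clock: 2.65
position: [0.6578, 0.1279, 0.1961]
tool_rot: [-3.141, 0.0, 1.304]
force: [1.0, -0.5, -0.0]
grip_width: 0.0852
finger_force: 0.0
```

```bash
python3 - <<'E'
from workcell import *
from h import *
import pickle
s=observe();c=get_calibration("wrist");im=grab_frame("wrist")[:,:,::-1]
pickle.dump(c,open("w2.pkl","wb"));cv2.imwrite("pics/w2.png",im)
P=[[.632,.144,.071],[.613,.070,.071],[.536,.137,.057]]
q=proj(c,P).astype(int)
i1=cv2.imread("pics/w1.png");T=[]
for i,pts in((i1,[(335,81),(330,185),(219,128)]),(im,q)):
    row=[]
    for u,v in pts:
        k=np.ascontiguousarray(i[v-16:v+16,u-16:u+16]);print((u,v),blobs(k.min(2)>225,8),k.max());row.append(cv2.resize(k,(256,256),interpolation=0))
    T.append(np.hstack(row))
cv2.imwrite("pics/pins.png",np.vstack(T))
print(s["clock"],s["position"],delta(s,[.48,-.24,.2],-.13))
E
```

```text
(335, 81) [(array([15.5, 15.8]), 183)] 251
(330, 185) [(array([15.4, 15.7]), 137)] 251
(219, 128) [] 210
(np.int64(285), np.int64(202)) [(array([13.9, 15.1]), 144)] 250
(np.int64(289), np.int64(289)) [(array([ 8.6, 15.3]), 102)] 246
(np.int64(182), np.int64(235)) [(array([13.4, 17.4]), 329)] 247
2.65 [0.65784555 0.12791638 0.19614486] [-8.035e-01 -1.494e-01 -7.400e-03 -2.000e-04  3.000e-04  6.849e-01]
```

View pics/pins.png

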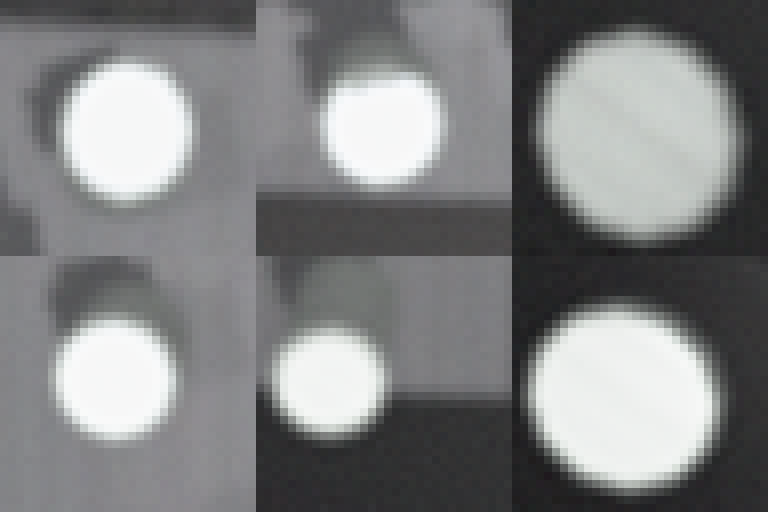

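Both views show clean round pin tips and the hub cap. I'll triangulate now.

```bash
python3 - <<'E'
from workcell import *
from h import *
import pickle
c1,c2=[pickle.load(open(f"w{k}.pkl","rb")) for k in(1,2)]
i1,i2=cv2.imread("pics/w1.png"),cv2.imread("pics/w2.png")
def cen(i,u,v):
    k=i[v-18:v+18,u-18:u+18].min(2)>160; b=max(blobs(k),key=lambda z:z[1]); return b[0]+[u-18,v-18]
out=[]
for a,b,z in(((335,81),(283,201),.071),((330,185),(282,288),.071),((219,128),(180,237),.057)):
    e=[(319.5+15.5,80.8)] 
    f=lambda i,p:max([(x,n) for x,n in blobs(i[p[1]-16:p[1]+16,p[0]-16:p[0]+16].min(2)>(225 if z>.06 else 140),20)],key=lambda t:t[1])[0]+np.array(p)-16
    u1,u2=f(i1,a),f(i2,b)
    X,r=tri([(c1,u1),(c2,u2)]);p1,p2=plane(c1,u1,z)[0],plane(c2,u2,z)[0]
    print(u1,u2,"tri",X.round(4),np.round(r,4),"planes",p1.round(4),p2.round(4));out.append((p1+p2)/2)
A,B,H=[o[:2] for o in out];m=(A+B)/2;d=A-B
print("mid",m,"sep",np.linalg.norm(d),"yaw of pin line",np.arctan2(d[1],d[0]),"hub->mid",np.linalg.norm(m-H),np.arctan2(*(m-H)[::-1]))
s=observe();print(delta(s,[.48,-.24,.2],-.13))
E
```

```text
[334.5  80.8] [282.9 201.1] tri [0.63   0.1458 0.0722] [0.0001 0.0001] planes [0.63   0.1459 0.071 ] [0.6299 0.1455 0.071 ]
[329.4 184.7] [281.6 288.3] tri [0.6067 0.0731 0.0706] [0. 0.] planes [0.6067 0.0732 0.071 ] [0.6067 0.0733 0.071 ]
[218.3 128.4] [179.5 236.4] tri [0.5333 0.1371 0.0577] [0.0001 0.0001] planes [0.533  0.1372 0.057 ] [0.5331 0.1369 0.057 ]
mid [0.6183107  0.10946842] sep 0.07614077028841723 yaw of pin line 1.2608374826984612 hub->mid 0.08957203693775186 -0.3128648040561072
[-8.019e-01 -1.489e-01 -6.900e-03 -1.000e-04  2.000e-04  6.843e-01]
```

>>> play_rows([
  [-0.4, -0.08, 0, 0, 0, 0.34, 0],
  [-0.4, -0.08, 0, 0, 0, 0.34, 0],
  [-0.4, -0.08, 0, 0, 0, 0.34, 0],
  [-0.4, -0.08, 0, 0, 0, 0.34, 0],
  [-0.6, -0.12, 0, 0, 0, 0.5, 0],
  [-0.6, -0.12, 0, 0, 0, 0.5, 0],
  [-0.6, -0.12, 0, 0, 0, 0.6, 0],
  [-0.7, -0.14, 0, 0, 0, 0.68, 0],
  [-0.7, -0.14, 0, 0, 0, 0.68, 0],
  [-0.7, -0.14, 0, 0, 0, 0.68, 0],
])

```text
clock: 3.7
position: [0.4968, -0.1937, 0.1969]
tool_rot: [-3.141, -0.001, -0.131]
force: [0.4, 1.2, 0.3]
grip_width: 0.0853
finger_force: 0.0
```

```bash
python3 - <<'E'
from workcell import *
from h import *
import pickle
s=observe();c=get_calibration("wrist");im=grab_frame("wrist")[:,:,::-1]
pickle.dump(c,open("w3.pkl","wb"));cv2.imwrite("pics/w3.png",im)
print(s["clock"],s["position"],s["tool_rot"],s["qpos"].round(2),delta(s,[.477,-.243,.2],-.13))
E
```

```text
3.7 [ 0.49683572 -0.19366248  0.19685324] [-3.14087858e+00 -6.78947478e-04 -1.31322432e-01] [-0.36  0.52  0.89  1.87 -0.49  0.98 -0.96] [-0.0264  0.103  -0.0064 -0.0003 -0.0003 -0.0006]
```

View pics/w3.png

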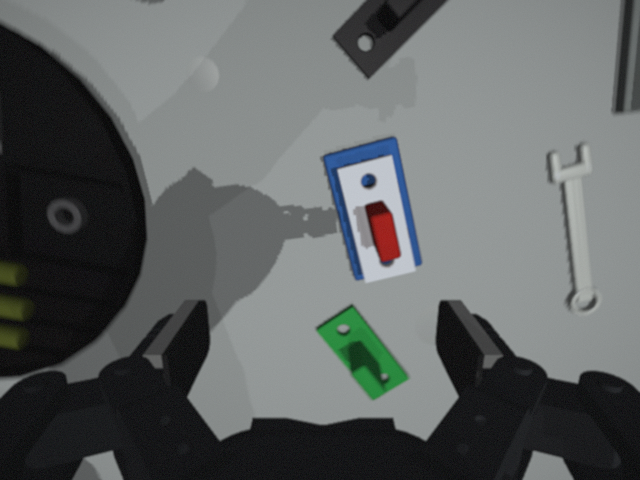

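The wrist view shows the red handle's top near (385,245), the white plate on the blue stand, a hole at (369,180), the other hole partly hidden at (387,262), and the black and green look-alikes nearby. I'll centre on the plate for a second view.

>>> play_rows([
  [-0.02, 0.05, 0, 0, 0, -0.05, 0],
  [-0.02, 0.1, 0, 0, 0, -0.1, 0],
  [-0.02, 0.1, 0, 0, 0, -0.1, 0],
  [-0.02, 0.1, 0, 0, 0, -0.1, 0],
])

```text
clock: 4.15
position: [0.4817, -0.2409, 0.1966]
tool_rot: [-3.141, -0.001, 0.086]
force: [0.2, 0.4, 0.2]
grip_width: 0.0856
finger_force: 0.0
```

```bash
python3 - <<'E'
from workcell import *
from h import *
import pickle
s=observe();c=get_calibration("wrist");im=grab_frame("wrist")[:,:,::-1]
pickle.dump(c,open("w4.pkl","wb"));cv2.imwrite("pics/w4.png",im)
print(s["clock"],s["position"],s["tool_rot"])
T=[]
for n in(3,4):
    i=cv2.imread(f"pics/w{n}.png");C=pickle.load(open(f"w{n}.pkl","rb"))
    hsv=cv2.cvtColor(i,cv2.COLOR_BGR2HSV)
    q=proj(C,[[.477,-.243,.06]])[0].astype(int);u,v=max(q[0]-90,0),max(q[1]-90,0)
    k=i[v:v+180,u:u+180];b,g,r=[k[...,j].astype(int) for j in range(3)]
    print(n,"crop at",u,v,"red",blobs((r>150)&(g<90)),"white",blobs((k.min(2)>195)))
    # bright red = top face
    m=((r>90)&(g<70)&(b<70)).astype(np.uint8);print("Rvals",np.percentile(r[m>0],[5,25,50,75,95]))
    T.append(cv2.resize(k,(400,400),interpolation=2))
cv2.imwrite("pics/c34.png",np.hstack(T))
E
```

```text
4.15 [ 0.48172025 -0.24093986  0.19662705] [-3.14097573e+00 -6.56148679e-04  8.63839476e-02]
3 crop at 293 134 red [(array([ 92.8, 102.2]), 667)] white []
Rvals [110. 144. 155. 158. 161.]
4 crop at 234 125 red [(array([90.6, 82.7]), 46)] white []
Rvals [ 93.  96. 100. 128. 151.]
```

View pics/c34.png

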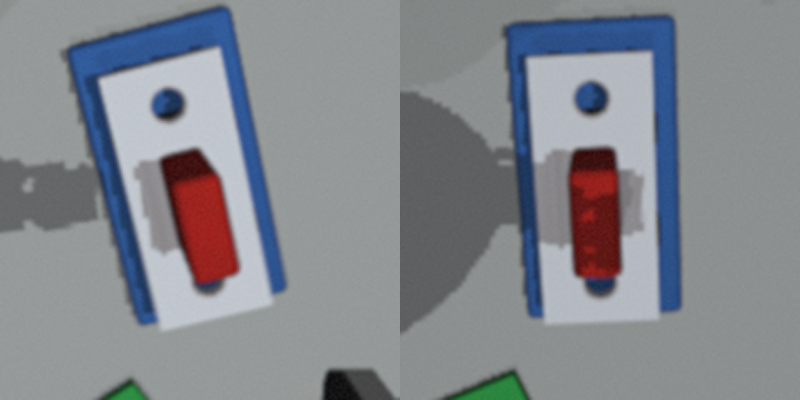

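The plate is clear in both views. I'll take the white quad's corners and triangulate them.

```bash
python3 - <<'E'
from workcell import *
from h import *
import pickle
Q=[];Cs=[]
for n,(u,v) in((3,(293,134)),(4,(234,125))):
    i=cv2.imread(f"pics/w{n}.png");C=pickle.load(open(f"w{n}.pkl","rb"))
    k=i[v:v+180,u:u+180].astype(int)
    bg=k[...,0]-k[...,2]
    m=(k.min(2)>175).astype(np.uint8)
    cnt=max(cv2.findContours(m,0,1)[0],key=cv2.contourArea);h=cv2.convexHull(cnt)
    for e in np.linspace(.01,.1,30):
        a=cv2.approxPolyDP(h,e*cv2.arcLength(h,True),True)
        if len(a)==4:break
    # refine: minAreaRect-free line fits per side
    a=a[:,0].astype(float);pts=h[:,0].astype(float);cp=cnt[:,0].astype(float);L=[]
    for j in range(4):
        p,q=a[j],a[(j+1)%4];t=(q-p)/np.linalg.norm(q-p);nn=np.array([-t[1],t[0]])
        s=(cp-p)@t;sel=cp[(abs((cp-p)@nn)<2)&(s>4)&(s<np.linalg.norm(q-p)-4)]
        vx,vy,x0,y0=cv2.fitLine(sel.astype(np.float32),cv2.DIST_HUBER,0,.01,.01).ravel();L.append(np.cross([x0,y0,1],[x0+vx,y0+vy,1]))
    c=np.array([(lambda x:x[:2]/x[2])(np.cross(L[j-1],L[j])) for j in range(4)])+[u,v]
    W=plane(C,c,.038);ctr=W.mean(0)
    o=np.argsort(np.arctan2(*(W-ctr)[:,[1,0]].T));c,W=c[o],W[o]
    print(n,c.round(1).tolist(),"\n ctr",ctr.round(4),"sides",np.linalg.norm(W-np.roll(W,-1,0),axis=1).round(4))
    e=[W[(j+1)%4]-W[j] for j in range(4)];e=sorted(e,key=np.linalg.norm)[2:]
    print(" yaw",[round(float(np.arctan(x[1]/x[0])),4) for x in e]);Q.append(c);Cs.append(C)
print("tri z",[tri([(Cs[0],p),(Cs[1],q)])[0].round(4).tolist() for p,q in zip(*Q)])
# handle top corners by parallax (near edge, from crops 400/180)
f=180/400
for p,q in(((196,283),(573-400,277)),((239,270),(620-400,274))):
    print("handle bottom edge",tri([(Cs[0],np.array(p)*f+[293,134]),(Cs[1],np.array(q)*f+[234,125])]))
s=observe();print(delta(s,[.477,-.243,.055],.06))
E
```

```text
3 [[413.8, 270.1], [390.5, 156.3], [338.2, 170.0], [366.5, 281.8]] 
 ctr [ 0.4737 -0.2404  0.038 ] sides [0.1082 0.0461 0.1086 0.0454]
 yaw [0.122, 0.1284]
4 [[348.3, 266.9], [345.2, 149.6], [292.4, 152.2], [300.5, 269.3]] 
 ctr [ 0.4741 -0.2406  0.038 ] sides [0.1073 0.0451 0.1075 0.0447]
 yaw [0.131, 0.1342]
tri z [[0.4244, -0.2694, 0.0402], [0.5309, -0.2555, 0.0441], [0.5238, -0.2109, 0.0328], [0.4151, -0.2252, 0.033]]
handle bottom edge (array([ 0.45561041, -0.23471595,  0.08851107]), [8.591333101941955e-05, 8.591333101943975e-05])
handle bottom edge (array([ 0.4554403 , -0.2515217 ,  0.08052198]), [7.089755253870046e-05, 7.089755253875373e-05])
[-1.05e-02  4.60e-03  2.83e-01 -3.00e-04 -2.00e-04  1.29e-02]
```

The plate's centre is at (0.474, −0.2405) with yaw 0.129. The measured plate-top and handle heights match the text, so I'll grasp at TCP z ≈ 0.047.

>>> play_rows([
  [-0.015, -0.002, 0.05, 0, 0, -0.02, 0],
  [-0.015, -0.002, 0.12, 0, 0, -0.02, 0],
  [-0.015, -0.002, 0.19, 0, 0, -0.02, 0],
  [-0.015, -0.002, 0.24, 0, 0, -0.02, 0],
  [-0.015, -0.002, 0.28, 0, 0, -0.02, 0],
  [-0.015, -0.002, 0.298, 0, 0, -0.02, 0],
  [-0.015, -0.002, 0.298, 0, 0, -0.02, 0],
  [-0.015, -0.002, 0.298, 0, 0, -0.02, 0],
])

```text
clock: 5.0
position: [0.475, -0.2405, 0.0482]
tool_rot: [3.141, -0.001, 0.129]
force: [0.5, -0.3, 0.8]
grip_width: 0.0854
finger_force: 0.0
```

>>> play_rows([
  [0, 0, 0, 0, 0, 0, 0.3],
  [0, 0, 0, 0, 0, 0, 0.6],
  [0, 0, 0, 0, 0, 0, 1],
  [0, 0, 0, 0, 0, 0, 1],
  [0, 0, 0, 0, 0, 0, 1],
  [0, 0, 0, 0, 0, 0, 1],
  [0, 0, 0, 0, 0, 0, 1],
  [0, 0, 0, 0, 0, 0, 1],
], newtons=50)

```text
clock: 5.8
position: [0.4747, -0.2409, 0.0476]
tool_rot: [3.141, -0.0, 0.129]
force: [-1.1, -1.5, 5.4]
grip_width: 0.0158
finger_force: 49.0
```

```bash
python3 - <<'E'
from workcell import *
s=observe();print(s)
E
```

```text
{'clock': 5.8, 'qpos': array([-0.06900637,  0.69190078,  0.6095789 ,  1.98335575, -0.63530132,
        0.66273269, -0.49126084]), 'qd': array([-7.22829037e-04,  7.52984190e-05,  2.73788662e-05, -7.55027682e-04,
       -2.63653852e-04,  6.79497857e-04,  2.05433289e-04]), 'joint_efforts': array([-7.86395129e-01, -8.01284409e+01,  1.57538742e+01, -2.03480673e+01,
       -2.25877147e-01,  2.21738108e-01, -2.09391554e-02]), 'position': array([ 0.47474919, -0.24087547,  0.04763508]), 'tool_rot': array([ 3.14114462e+00, -4.09123637e-04,  1.28933932e-01]), 'force': array([-1.06977594, -1.53336129,  5.43472861]), 'moment': array([-0.23659489,  0.15616259,  0.02825336]), 'finger_force': 48.97224962711334, 'grip_width': 0.015776767684235835}
```

>>> play_rows([
  [0, 0, -0.03, 0, 0, 0, 1],
  [0, 0, -0.08, 0, 0, 0, 1],
  [0, 0, -0.14, 0, 0, 0, 1],
  [0, 0, -0.2, 0, 0, 0, 1],
  [0, 0, -0.22, 0, 0, 0, 1],
  [0, 0, -0.22, 0, 0, 0, 1],
])

```text
clock: 6.4
position: [0.4751, -0.2404, 0.1585]
tool_rot: [3.141, -0.002, 0.13]
force: [-0.6, -0.6, -4.4]
grip_width: 0.0155
finger_force: 49.3
```

```bash
python3 - <<'E'
from workcell import *
from h import *
s=observe();print(s["position"],s["tool_rot"],s["force"],s["moment"],s["grip_width"],delta(s,[.6183,.1095,.155],1.26))
cv2.imwrite("pics/w5.png",grab_frame("wrist")[:,:,::-1])
E
```

```text
[ 0.47509791 -0.24043779  0.15854908] [ 3.14125496e+00 -1.90530553e-03  1.29548474e-01] [-0.57640941 -0.56192898 -4.36525828] [-0.04986379 -0.02449213 -0.00226513] 0.015504542402549271 [ 0.3744 -0.657   0.0076  0.0007 -0.0007 -0.5398]
```

View pics/w5.png

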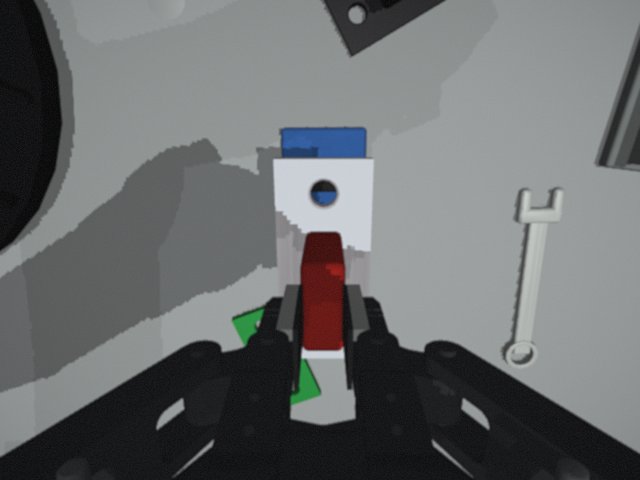

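The plate is held. The visible hole is at (323,193), the far edge's corners are at (274,159) and (373,157), and the stand is below. I'll compute the in-hand offset.

```bash
python3 - <<'E'
from workcell import *
from h import *
s=observe();c=get_calibration("wrist");im=cv2.imread("pics/w5.png")
T=R.from_euler("xyz",s["tool_rot"]);zt=s["position"][2]-.0096
k=im[170:215,300:346].astype(int);w=(k.min(2)<150).astype(np.uint8);b=blobs(w,100);print(b)
cnt=max(cv2.findContours(w,0,1)[0],key=cv2.contourArea);e=cv2.fitEllipse(cnt);print(e)
g=im[150:200,250:400].min(2)>150
ys,xs=np.nonzero(g);print("white rows top",ys.min()+150)
r=g[25:35];print("white cols at rows175-185",[(np.nonzero(x)[0][[0,-1]]+250).tolist() for x in r[::3]])
top=np.array([[u,150+np.nonzero(g[:,u-250])[0][0]] for u in range(285,362,4)],float)
uv=np.r_[[np.array(e[0])+[300,170],[274,159],[373,157]],top[[0,-1]]]
print((T.inv().apply(plane(c,uv,zt)-s["position"])*1e3).round(2))
E
```

```text
[(array([23.3, 22.8]), 633)]
((23.339738845825195, 22.83509635925293), (27.39962387084961, 27.614578247070312), 149.4559783935547)
white rows top 150
white cols at rows175-185 [[274, 399], [274, 399], [274, 399], [274, 399]]
[[ 37.99   0.42   9.62]
 [ 54.36 -23.19   9.63]
 [ 55.32  24.11   9.61]
 [ 54.37 -17.93   9.63]
 [ 54.37  18.41   9.62]]
```

The plate sits centred in the grip: the hole is at tool (38.0, 0.4) mm with no yaw error. I'll carry it over.

>>> play_rows([
  [0.03, -0.05, 0, 0, 0, -0.04, 1],
  [0.07, -0.13, 0, 0, 0, -0.1, 1],
  [0.12, -0.21, 0, 0, 0, -0.16, 1],
  [0.17, -0.29, 0, 0, 0, -0.23, 1],
  [0.21, -0.37, 0, 0, 0, -0.3, 1],
  [0.26, -0.45, 0, 0, 0, -0.37, 1],
  [0.3, -0.53, 0, 0, 0, -0.43, 1],
  [0.34, -0.6, 0, 0, 0, -0.49, 1],
  [0.365, -0.64, 0, 0, 0, -0.53, 1],
  [0.3744, -0.657, 0, 0, 0, -0.54, 1],
])

```text
clock: 7.45
position: [0.6175, 0.1121, 0.1553]
tool_rot: [-3.139, 0.0, 1.266]
force: [-0.3, -0.7, -3.6]
grip_width: 0.0154
finger_force: 49.3
```

```bash
python3 - <<'E'
from workcell import *
from h import *
s=observe();print(s["clock"],s["position"],s["tool_rot"],s["force"],s["moment"],delta(s,[.6179,.1096,.105],1.26))
E
```

```text
7.45 [0.6175195  0.11213682 0.15527327] [-3.13892075e+00  3.04432006e-04  1.26586896e+00] [-0.27636477 -0.72432219 -3.58446712] [-0.01986615  0.03106878  0.0130461 ] [-4.600e-03  2.500e-03  1.005e-01 -1.300e-03  1.000e-04  2.800e-03]
```

>>> play_rows([
  [0, 0, 0.04, 0, 0, 0, 1],
  [0, 0, 0.08, 0, 0, 0, 1],
  [0, 0, 0.11, 0, 0, 0, 1],
  [0, 0, 0.12, 0, 0, 0, 1],
  [0, 0, 0.12, 0, 0, 0, 1],
  [0, 0, 0.12, 0, 0, 0, 1],
  [0, 0, 0.12, 0, 0, 0, 1],
])

```text
clock: 8.15
position: [0.6184, 0.1093, 0.0982]
tool_rot: [3.141, -0.001, 1.26]
force: [0.2, 0.1, -3.7]
grip_width: 0.0158
finger_force: 49.3
```

```bash
python3 - <<'E'
from workcell import *
from h import *
s=observe();print(s["clock"],s["position"],s["tool_rot"],s["force"],s["moment"],delta(s,[.6179,.1096,.088],1.26))
cv2.imwrite("pics/w6.png",grab_frame("wrist")[:,:,::-1])
E
```

```text
8.15 [0.61839423 0.10932157 0.0982197 ] [ 3.14057833e+00 -7.00886650e-04  1.25991008e+00] [ 0.19499663  0.13529302 -3.65905034] [ 0.02068124 -0.02458013 -0.01493019] [ 0.0002 -0.0011  0.0204  0.0005 -0.0003 -0.    ]
```

View pics/w6.png

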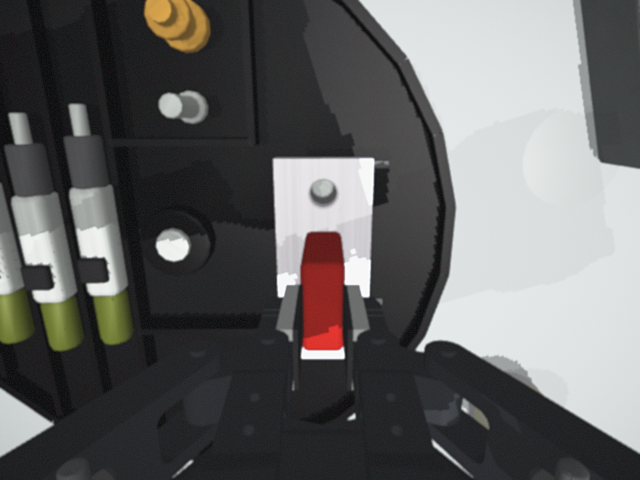

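The near pin shows centred in the hole at (323,190). I'll lower gently.

>>> play_rows([
  [0, -0.001, 0.005, 0, 0, 0, 1],
  [0, -0.001, 0.01, 0, 0, 0, 1],
  [0, -0.001, 0.015, 0, 0, 0, 1],
  [0, -0.001, 0.02, 0, 0, 0, 1],
  [0, -0.001, 0.023, 0, 0, 0, 1],
  [0, -0.001, 0.026, 0, 0, 0, 1],
  [0, -0.001, 0.028, 0, 0, 0, 1],
  [0, -0.001, 0.028, 0, 0, 0, 1],
])

```text
clock: 9.0
position: [0.6174, 0.1094, 0.0833]
tool_rot: [-3.141, 0.0, 1.26]
force: [0.2, 0.1, -4.2]
grip_width: 0.0158
finger_force: 49.3
```

The pins are in the holes with no contact force. Continuing down.

>>> play_rows([
  [0, 0, 0.005, 0, 0, 0, 1],
  [0, 0, 0.01, 0, 0, 0, 1],
  [0, 0, 0.014, 0, 0, 0, 1],
  [0, 0, 0.018, 0, 0, 0, 1],
  [0, 0, 0.022, 0, 0, 0, 1],
  [0, 0, 0.026, 0, 0, 0, 1],
  [0, 0, 0.028, 0, 0, 0, 1],
  [0, 0, 0.028, 0, 0, 0, 1],
])

```text
clock: 9.8
position: [0.6174, 0.1095, 0.0692]
tool_rot: [-3.141, 0.0, 1.26]
force: [0.2, 0.1, -4.1]
grip_width: 0.0157
finger_force: 49.3
```

>>> play_rows([
  [0, 0, 0.001, 0, 0, 0, 1],
  [0, 0, 0.002, 0, 0, 0, 1],
  [0, 0, 0.003, 0, 0, 0, 1],
  [0, 0, 0.004, 0, 0, 0, 1],
  [0, 0, 0.005, 0, 0, 0, 1],
  [0, 0, 0.006, 0, 0, 0, 1],
  [0, 0, 0.006, 0, 0, 0, 1],
  [0, 0, 0.006, 0, 0, 0, 1],
])

```text
clock: 10.6
position: [0.6178, 0.1094, 0.0667]
tool_rot: [3.141, -0.0, 1.26]
force: [0.8, -0.6, 3.5]
grip_width: 0.0153
finger_force: 50.2
```

The plate touches down at the expected height (z 0.0667) with about 8 N. Releasing and retreating.

>>> play_rows([
  [0, 0, 0, 0, 0, 0, 0.8],
  [0, 0, 0, 0, 0, 0, 0.6],
  [0, 0, 0, 0, 0, 0, 0.5],
  [0, 0, 0, 0, 0, 0, 0.5],
  [0, 0, 0, 0, 0, 0, 0.5],
  [0, 0, 0, 0, 0, 0, 0.5],
])

```text
clock: 11.2
position: [0.6174, 0.1095, 0.0664]
tool_rot: [-3.142, 0.0, 1.26]
force: [0.1, -0.1, -0.1]
grip_width: 0.0425
finger_force: 0.0
```

>>> play_rows([
  [0, 0, -0.01, 0, 0, 0, 0.5],
  [0, 0, -0.04, 0, 0, 0, 0.5],
  [0, 0, -0.1, 0, 0, 0, 0.5],
  [0, 0, -0.18, 0, 0, 0, 0.5],
  [-0.05, 0, -0.24, 0, 0, 0, 0.5],
  [-0.1, 0, -0.26, 0, 0, 0, 0.5],
  [-0.1, 0, -0.26, 0, 0, 0, 0.5],
  [-0.1, 0, -0.26, 0, 0, 0, 0.5],
])

```text
clock: 12.0
position: [0.6024, 0.0618, 0.1976]
tool_rot: [3.141, -0.001, 1.259]
force: [-0.0, 0.9, -0.3]
grip_width: 0.0428
finger_force: 0.0
```

```bash
python3 - <<'E'
from workcell import *
from h import *
c=get_calibration("wrist");im=grab_frame("wrist")[:,:,::-1];s=grab_frame("side")[:,:,::-1]
cv2.imwrite("pics/fin.png",np.hstack([cv2.resize(im[0:360,100:460],(400,400)),cv2.resize(s[230:350,190:310],(400,400),interpolation=2)]))
print(observe()["force"],proj(c,[[.630,.1457,.071],[.6066,.0732,.071],[.5331,.137,.057]]))
E
```

```text
[ 0.9386195  -1.05193387  0.02228443] [[323.12541617  96.80286778]
 [322.99090341 197.79485466]
 [211.88925347 147.65402742]]
```

View pics/fin.png

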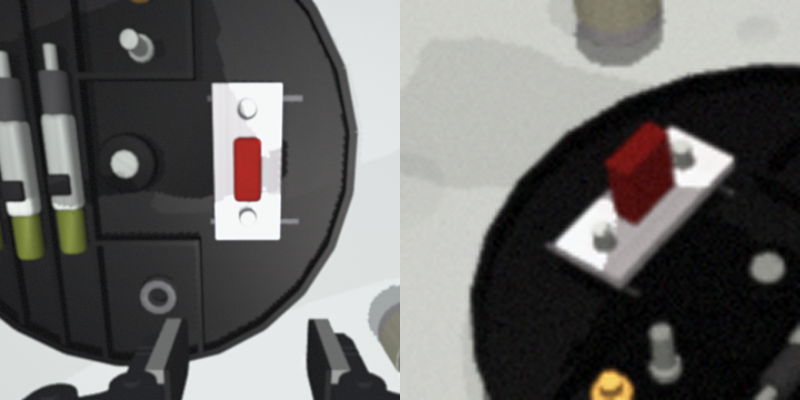

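Both pins, at (247,108) and (247,217) in the crop, stand up through the holes. The plate lies flat on the shoe, the hub and parts look undisturbed, and the gripper is clear. Handing in.

```bash
python3 -c "
from workcell import *
print(job_done())"
```

```text
the job is handed in; nothing more can be done
None
```

The backplate is seated flush on the shoe with both pins up through its holes; it is released, the gripper is clear, and the job was handed in at about 12 s on the robot's clock.

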